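Lift the oiled fidget cube out of the bowl with sprung tongs

ROBOT

A 7-joint arm with a two-finger parallel gripper is mounted at the origin on the work surface. World frame = base frame: x ahead of the robot, y to its left, z up, the work surface at z = 0. Lengths are in m, angles in rad, forces in N, time in s.
With the tool pointing down it reaches from about 0.425 to 1.025 m from the base axis. Payload 3.6 kg.
Tool frame: the origin (TCP) lies at the centre of the arm's flange, where the gripper is bolted on; the fingertips stand 173 mm ahead of it and the grasp point (between the pads) lies ctrl.pinch_z ahead of it (ctrl.pinch_z is the distance from the TCP to the grasp point, in m); z points along the fingers, y is the line along which they close (so a half turn about z gives the same grasp; the last joint's range is limited). The gripper opens to 85 mm and grips with 20 to 120 N. Pads are 22 mm wide; open, the fingers measure 114 mm over their backs; the gripper's body (76 mm by 85 mm) begins 54 mm behind the grasp point. The pads swing forward as they close: fully open they stand 13 mm farther back than shut.
Start: joints at [-1.294, 0.591, 0.048, 1.609, -0.033, 0.943, -0.034], TCP at [0.262, 0.676, 0.405] pointing down, gripper open.
Joint ranges: [-2.69, 2.69], [-0.47, 2.24], [-1.27, 1.36], [0.19, 2.51], [-1.53, 4.68], [0.08, 2.07], [-3.09, 3.09]. Speed limits (rad/s): [2.57, 2.57, 3.14, 3.14, 3.14, 3.14, 3.14].

INTERFACE

Orientations are given as a unit quaternion [w, x, y, z].
In Python, from plant import ctrl gives the robot as it stands. The module is installed in compiled form; this text tells all that it offers.
- The arm moves only by the shell command python3 -m crank 'ROWS' [FORCE]. ROWS is JSON, a list of rows, each an object with "xyz": the shift along the world's x, y, z as a fraction of full scale, a list of three; "dr": the turn, a rotation vector about the world's x, y, z as a fraction of full scale, a list of three; "hand": the opening, from 0 (shut) to 1 (fully open). A call has 1 to 20 rows; each row is the pose to reach, as a shift and turn from the pose commanded when the call began; what a row does not reach only later rows make up. Full scale, the value 1, is 0.3 m for a shift and pi/4 rad for a turn. A row lasts 1/10 s, in which the tool goes at most 50 mm and 8.59 degrees, less where a joint would pass 70% of its speed; a pose out of reach is approached as far as the arm can. A call with a number of a shift or a turn outside -1 to 1 is refused whole. A call with a gripper value outside its range is refused whole. The fingers move at their own pace and stop on an object; FORCE is the grip in N (left out, the last holds). Time passes only in rows, so rows that repeat a pose let the fingers close. It gives the time, the measured TCP pose, the force, the opening and the grip force at its end, in the units of the state.
- ctrl.get_state(): the state, without advancing time (a new reading comes with each control period).
- ctrl.snapshot(name): name is "scene" or "top" or "wrist"; returns a dict with "frame" (480x640x3 uint8, blue, green, red), "vfov" (degrees; the focal length in pixels is half the picture's height over the tangent of half this angle, whatever the lens; pixels are square), "cx", "cy" (the principal point, pixels), "origin" and "orientation" of the camera in the world. Camera axes: x right, y up, looking along -z (the intrinsics and any distortion apply to the point x, -y, -z); pixel columns grow to the right and rows downward; lengths in m; the calibration is good to about 2 mm. A picture is of the moment at which its call begins. There is no depth.
- ctrl.finish_job(): hands the job in; it is judged then, once.
Trained networks look in a picture, given as the dict that the camera call returned (one of the last four; its "shot" number tells which), for a name from the list of things; names that differ only in an ending like _2 or _b are one class to them, and where a whole thing is asked for, a point or a joint stands for the part that bears it (a point fixed in the world has none). Each returns a list of dicts, best first, with "confidence" (0 to 1); they miss things now and then, are a little off and sometimes report something else, mostly with a low value. They report only what shows in the picture. A call takes as long as a camera call. They do not tell look-alikes from the thing itself.
- ctrl.find_in(label, picture): "centre" ([column, row] in pixels, amid what is visible of it).
- ctrl.outline_of(label, picture): "pixels" (480x640 bool, what is visible of it) and "centre" ([column, row] in pixels, amid what is visible of it).
- ctrl.landmark_of(label, picture): "centre" ([column, row] in pixels: a listed point, or the origin of a listed thing).
The state is a dict: "time_s": time; "joint_pos": joint angles; "dq": joint speeds; "joint_efforts": joint torques, N m; "tool_pos": TCP position; "eef_rot": TCP orientation; "wrist_force": force on the tool from outside, world axes, zero at the start; "ft_torque": the same for the moment, N m; "gripper_width": finger opening in m; "finger_force": force on a finger pad.
Only numpy, scipy, OpenCV 4.12 (cv2) and the standard library are available. Lean on these libraries where they do the work, as an engineer would, in place of code of your own. Each camera call takes 0.05 s, during which the arm holds its last target. There are 200 camera calls.

TASK

The wooden fidget cube in the glass bowl has just been oiled, so do not touch it with the gripper: pick up the sprung tongs from their tray, squeeze them shut on the cube, lift it out of the bowl and set it down flat, without dropping it, in the middle of the round cork coaster (not the square one). Then stand the tongs upright in their tray again and let go; leave the bowl and the two remotes where they are.

Things in the scene. Friction and masses are not known exactly. Their poses are not given: they have to be found in the camera images.
- tongs: Steel sprung tongs, 171 mm tall, 120 g, standing upright on their spread jaws in the tray. Origin on their centre line at the level of the jaw ends as spread (the tray floor); z up to the head, jaws open along y. Head 20 x 26 mm (x, y). Two arms 20 mm wide (x), 5 mm thick, flare below z = 101 mm into flat jaw plates 32 mm wide, z = 45 to 0 mm. At rest jaws 97 mm apart inside, 118 mm over all.
- tongs_grip (a point): Point on the tongs' centre line, 127 mm above the jaw ends; axes as tongs. The arms are squeezed from outside along y between z = 101 and 150 mm; they widen gently downward: at rest 44 mm over the outsides here and 50 mm at z = 108 mm, where fingertips reach; with the jaws on a 60 mm thing 35 mm there. Springs: 3.5 N a side to start, 7 N then; a 25 N squeeze gives about 6 N at the jaws.
- jaw_left (a joint): Angle of the tongs' +y arm about its hinge in the head (y = 11, z = 165 mm): 0 sprung open against its stop, about 0.13 with the jaws on a 60 mm thing, at most 0.26. Each mm pressed in at z = 108 mm moves the middle of its jaw plate in by 2.5 mm. Closing on a 60 mm thing also lowers the jaw ends by about 5 mm; let go, it springs open.
- jaw_right (a joint): The same for the -y arm (hinge at y = -11 mm).
- cube: Wooden fidget cube, 60 mm on each side, 60 to 140 g, with flat round dials and buttons on its faces; it lies flat on the bowl's floor. Origin at the centre of its underside, z up, x and y square to its sides.
- bowl: Round clear glass bowl, loose, 0.7 kg, 200 mm across the rim and 80 mm high, flat inner floor 6 mm above its underside. The inner radius is about 68 mm at the floor, 80 mm at 12 mm and 95 mm at the rim; wall 4 mm. Origin at the centre of its underside.
- round_coaster: Round cork coaster, fixed, 120 mm across, 6 mm thick. Origin at the centre of its underside.
- square_coaster: Square cork coaster, fixed, 110 mm by 110 mm, 6 mm thick, not to be used. Origin at the centre of its underside.
- tray: Shallow clear acrylic tray, fixed, 105 mm (x) by 175 mm (y), walls 18 mm high and 4 mm thick: the tongs' place. Origin at the centre of its underside.
- tray_in (a point): Centre of the tray's inner floor, 4 mm above the shelf top; axes as for tray.
- remote_a: Slim grey plastic remote, 150 x 36 x 16 mm, loose bystander lying along its x. Origin at the centre of its underside.
- remote_b: Slim grey plastic remote, 165 x 36 x 16 mm, loose bystander lying along its x. Origin at the centre of its underside.
There are look-alikes about, which are no part of the job. Leave any blue look-alike of the tray alone.

How it is judged:
By the outcome, as a careful person would: the job done as asked, in the order asked, and still so for the second after the job is handed in, with the robot touching nothing.
It also fails if it takes over 61 s, if anything falls off the work surface, if the arm or the gripper's body presses on something with over 40 N, if the wrist force passes 120 N, or if a joint passes its speed limit or range.

## Working session

There is one attempt and no reset: what is moved stays moved. The work goes in short steps, Python scripts to look and compute and a shell command to move; the robot and the scene stay as the last step left them, time stands still between calls to the robot, and variables do not carry over. Pictures are saved under pics/ and viewed, at most 14 in all, crops included, and the job is handed in when it is done.

```bash
mkdir -p pics; cat > h.py <<'E'
import numpy as np, cv2
from scipy.spatial.transform import Rotation as R
from plant import ctrl
def cam(p):
    w,x,y,z=p["orientation"]; f=240/np.tan(np.radians(p["vfov"])/2)
    return R.from_quat([x,y,z,w]).as_matrix(), np.array(p["origin"]), f
def ray(p,uv,z):
    M,o,f=cam(p); d=M@np.array([(uv[0]-p["cx"])/f,-(uv[1]-p["cy"])/f,-1]); return o+d*(z-o[2])/d[2]
def proj(p,X):
    M,o,f=cam(p); c=M.T@(np.array(X)-o); return np.array([p["cx"]+f*c[0]/-c[2],p["cy"]-f*c[1]/-c[2]])
E
python3 - <<'E'
from h import *
s=ctrl.get_state(); print(s["time_s"],s["tool_pos"],s["eef_rot"],s["gripper_width"],ctrl.pinch_z)
ps={}
for n in("top","scene"):
    p=ctrl.snapshot(n); ps[n]=p; cv2.imwrite(f"pics/{n}0.png",p["frame"]); print(n,{k:v for k,v in p.items() if k!="frame"})
    for l in["tongs","cube","bowl","round_coaster","square_coaster","tray","tray_in","tongs_grip","remote_a"]:
        for d in ctrl.landmark_of(l,p)[:3]: 
            z={"cube":.006,"tray_in":.004}.get(l,0)
            if l!="tongs_grip": print(l,round(d["confidence"],2),np.round(d["centre"]),np.round(ray(p,d["centre"],z)[:2],3))
            else: print(l,round(d["confidence"],2),np.round(d["centre"]),np.round(ray(p,d["centre"],.131)[:2],3))
E
```

```text
0.0 [0.26183643 0.67559201 0.40353182] [-1.36761851e-04  1.83795339e-01  9.82963903e-01 -1.10432651e-03] 0.08522159506053179 0.1547
top {'vfov': 46.907824969655444, 'cx': 323.6822248596051, 'cy': 241.91811924947908, 'origin': array([0.36597916, 0.02169663, 1.20003337]), 'orientation': array([-0.70370315, -0.0378697 ,  0.03742892,  0.70849618]), 'shot': 1}
tongs 0.94 [216. 219.] [0.547 0.259]
cube 0.66 [450. 196.] [ 0.593 -0.256]
bowl 0.98 [450. 195.] [ 0.596 -0.257]
round_coaster 0.75 [340. 258.] [ 0.46  -0.014]
square_coaster 0.96 [334. 175.] [ 0.642 -0.001]
tray 0.82 [216. 323.] [0.32  0.254]
tray 0.69 [216. 224.] [0.536 0.258]
tray 0.51 [389. 208.] [ 0.569 -0.121]
tray_in 0.78 [214. 320.] [0.328 0.258]
tray_in 0.69 [210. 222.] [0.54 0.27]
tongs_grip 0.81 [203. 212.] [0.542 0.257]
remote_a 0.65 [279. 222.] [0.54  0.119]
remote_a 0.6 [387. 208.] [ 0.569 -0.118]
scene {'vfov': 57.163054887307155, 'cx': 325.3582858939023, 'cy': 241.68605744055702, 'origin': array([0.99633785, 0.41654297, 0.79771025]), 'orientation': array([0.38909884, 0.15534909, 0.34240321, 0.84096896]), 'shot': 2}
cube 0.73 [223. 245.] [ 0.588 -0.271]
bowl 0.94 [227. 246.] [ 0.58  -0.267]
bowl 0.37 [291. 320.] [0.636 0.007]
round_coaster 0.79 [335. 269.] [ 0.464 -0.013]
square_coaster 0.61 [290. 319.] [0.635 0.004]
square_coaster 0.38 [272. 272.] [ 0.567 -0.12 ]
square_coaster 0.24 [364. 318.] [0.53  0.124]
tray 0.65 [461. 289.] [0.323 0.245]
tray_in 0.84 [413. 357.] [0.544 0.255]
tray_in 0.81 [463. 288.] [0.322 0.248]
tongs_grip 0.72 [424. 317.] [0.535 0.253]
remote_a 0.9 [363. 320.] [0.536 0.124]
remote_a 0.55 [273. 271.] [ 0.564 -0.123]
```

```bash
python3 - <<'E'
import cv2
a=cv2.imread("pics/top0.png"); b=cv2.imread("pics/scene0.png")
c=cv2.resize(a[140:350,160:510],None,fx=2.28,fy=2.28,interpolation=cv2.INTER_CUBIC); cv2.imwrite("pics/c0.png",c)
E
```

```text
(no output)
```

View pics/c0.png

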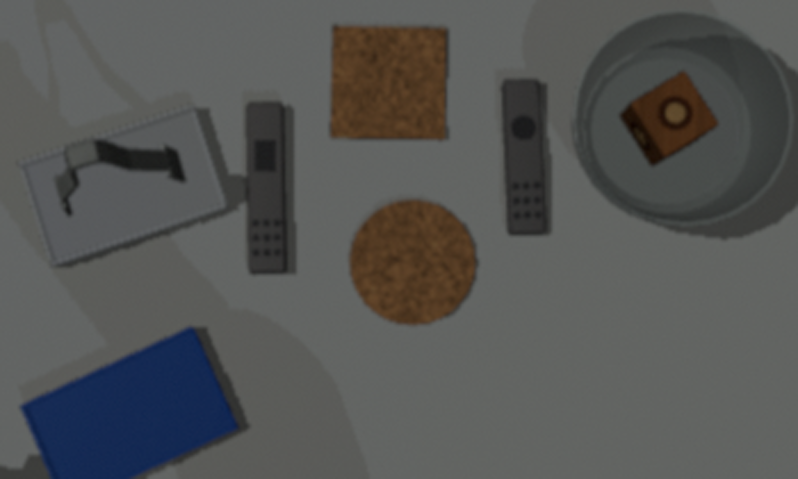

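View pics/scene0.png

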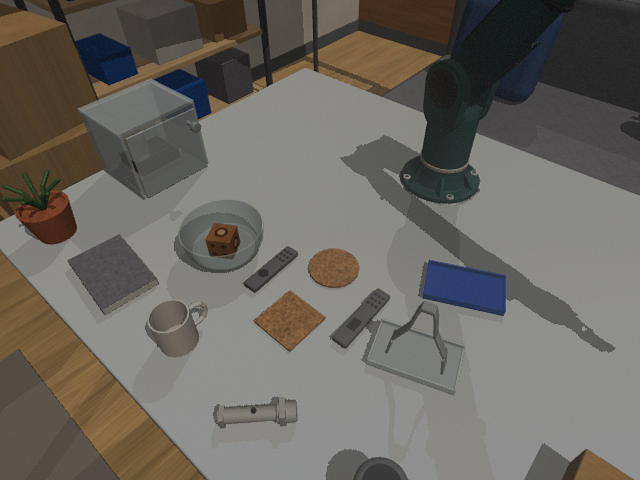

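The clear tray with the tongs is at about scene pixel (413,357) and top pixel (213,222). The blue tray at scene (463,288) is the look-alike. The round coaster is at scene (335,269), and the square one at (290,319). The cube sits in the bowl at scene (223,241). Next I move the gripper above the tongs.

```bash
python3 -m crank '[{"xyz":[0.5,-0.75,0],"dr":[0,0,0.4],"hand":1},{"xyz":[0.9,-1,0],"dr":[0,0,0.82],"hand":1},{"xyz":[0.9,-1,0],"dr":[0,0,0.82],"hand":1},{"xyz":[0.9,-1,0],"dr":[0,0,0.82],"hand":1},{"xyz":[0.9,-1,0],"dr":[0,0,0.82],"hand":1},{"xyz":[0.9,-1,0],"dr":[0,0,0.82],"hand":1},{"xyz":[0.9,-1,0],"dr":[0,0,0.82],"hand":1},{"xyz":[0.9,-1,0],"dr":[0,0,0.82],"hand":1},{"xyz":[0.9,-1,0],"dr":[0,0,0.82],"hand":1},{"xyz":[0.9,-1,0],"dr":[0,0,0.82],"hand":1}]' 30
cat >> h.py <<'E'
def tongs_px(p,x,y,yaw):  # sample points of jaw ends + head
    return None
def Rz(a): return np.array([[np.cos(a),-np.sin(a),0],[np.sin(a),np.cos(a),0],[0,0,1]])
def hullmask(p,P):
    m=np.zeros((480,640),np.uint8); q=np.array([proj(p,X) for X in P],np.float32)
    cv2.fillConvexPoly(m,cv2.convexHull(np.round(q*16).astype(np.int32)),1,shift=4); return m>0
def box(x0,x1,y0,y1,z0,z1): return np.array([[x,y,z] for x in(x0,x1) for y in(y0,y1) for z in(z0,z1)])
def tongs_mask(p,v,z0=.004):
    m=np.zeros((480,640),bool); parts=[box(-.01,.01,-.013,.013,.15,.171)]
    for s in(1,-1):
        a=np.array
        def sl(h,y,z): return [[-h,s*y,z],[h,s*y,z],[-h,s*(y-.005),z],[h,s*(y-.005),z]]
        parts+= [a(sl(.01,.0145,.165)+sl(.01,.0255,.101)),a(sl(.01,.0255,.101)+sl(.016,.0545,.045)),a(sl(.016,.0545,.045)+sl(.016,.0535+.0,.0))]
    for P in parts: m|=hullmask(p,(Rz(v[2])@P.T).T+[v[0],v[1],z0])
    return m
def cube_mask(p,v,z0=.006): return hullmask(p,(Rz(v[2])@box(-.03,.03,-.03,.03,0,.06).T).T+[v[0],v[1],z0])
def fit(model,pm,v0):
    # pm: list of (picture, mask); maximise IoU on blurred masks
    from scipy.optimize import minimize
    T=[cv2.GaussianBlur(m.astype(np.float32),(0,0),1.5) for _,m in pm]
    def c(v): return sum(((cv2.GaussianBlur(model(p,v).astype(np.float32),(0,0),1.5)-t)**2).sum()/t.sum() for (p,_),t in zip(pm,T))
    s=np.array(v0)+np.array([[0,0,0],[.01,0,0],[0,.01,0],[0,0,.15]])
    r=minimize(c,v0,method="Nelder-Mead",options=dict(initial_simplex=s,xatol=1e-4,fatol=1e-5)); return r.x,r.fun
def best(l,p):
    d=ctrl.outline_of(l,p); return d
E
python3 - <<'E'
from h import *
s=ctrl.get_state(); print(s["time_s"],s["tool_pos"],s["eef_rot"],s["wrist_force"])
P={n:ctrl.snapshot(n) for n in("top","scene","wrist")}
cv2.imwrite("pics/w1.png",P["wrist"]["frame"]); print(P["wrist"]["origin"],P["wrist"]["orientation"],P["wrist"]["vfov"])
for l,mod,v0 in(("tongs",tongs_mask,[.542,.257,.28]),("cube",cube_mask,[.595,-.26,.52])):
    pm=[]
    for n in P:
        for d in ctrl.outline_of(l,P[n])[:2]: 
            print(l,n,round(d["confidence"],2),np.round(d["centre"]),d["pixels"].sum())
            if d["confidence"]>.5 and (l,n)!=("x","x"): pm.append((P[n],d["pixels"])); break
    for q in pm: print(np.round(fit(mod,[q],v0)[0],4),fit(mod,[q],v0)[1], q[0]["shot"])
    if len(pm)>1: print("all",fit(mod,pm,v0))
for n in("top","scene"):
    for l in("bowl","round_coaster","tray"):
        for d in ctrl.landmark_of(l,P[n])[:2]: print(n,l,round(d["confidence"],2),np.round(ray(P[n],d["centre"],0),3)[:2])
E
```

```text
time_s: 2.0
tool_pos: [0.534, 0.3735, 0.4048]
eef_rot: [0.0, -0.134, 0.991, -0.0]
wrist_force: [-0.6, 1.1, 0.1]
gripper_width: 0.0855
finger_force: 0.0
2.0 [0.53400201 0.37345364 0.40475053] [ 3.57786722e-04 -1.33921897e-01  9.90991730e-01 -4.34536264e-04] [-0.631725    1.14426394  0.08463881]
[0.45316997 0.35584797 0.37302483] [ 0.59598383 -0.09622268 -0.12843846  0.78679606] 64.72011704390347
tongs top 0.63 [208. 210.] 673
tongs scene 0.86 [435. 334.] 855
tongs wrist 0.78 [152. 202.] 7107
[0.5453 0.2604 0.2385] 0.085236556828022 3
[0.5393 0.2579 0.2886] 0.12443903833627701 4
[0.5407 0.2634 0.2746] 0.08367642760276794 5
all (array([0.54297447, 0.26004993, 0.27241052]), np.float64(0.41225576400756836))
cube scene 0.68 [222. 238.] 937
cube wrist 0.42 [152. 202.] 7034
[ 0.591  -0.2607  0.6125] 0.058879900723695755 4
top bowl 0.94 [ 0.594 -0.26 ]
top round_coaster 0.85 [ 0.465 -0.023]
top tray 0.86 [0.54  0.259]
top tray 0.63 [0.322 0.254]
scene bowl 0.95 [ 0.576 -0.269]
scene bowl 0.29 [0.528 0.256]
scene round_coaster 0.98 [ 0.466 -0.019]
scene tray 0.89 [0.321 0.246]
```

View pics/w1.png

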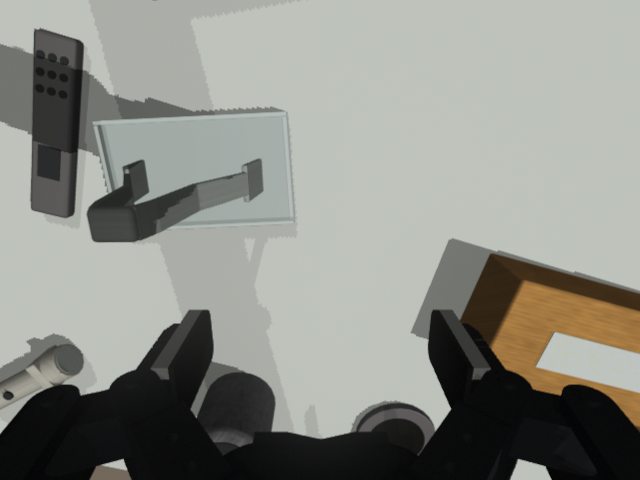

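The wrist picture shows the tongs at (152,202) in the clear tray with yaw about 0.27, so the hand is already lined up. Next I centre above them and lower a little.

```bash
python3 -m crank '[{"xyz":[0.027,-0.378,-0.14],"dr":[0,0,0.005],"hand":1},{"xyz":[0.027,-0.378,-0.14],"dr":[0,0,0.005],"hand":1},{"xyz":[0.027,-0.378,-0.14],"dr":[0,0,0.005],"hand":1},{"xyz":[0.027,-0.378,-0.14],"dr":[0,0,0.005],"hand":1},{"xyz":[0.027,-0.378,-0.14],"dr":[0,0,0.005],"hand":1}]'
python3 - <<'E'
from h import *
s=ctrl.get_state(); print(s["time_s"],s["tool_pos"],s["eef_rot"])
p=ctrl.snapshot("wrist"); cv2.imwrite("pics/w2.png",p["frame"])
for d in ctrl.outline_of("tongs",p)[:1]:
    print(d["confidence"],d["centre"]); v,c=fit(tongs_mask,[(p,d["pixels"])],[.542,.26,.272]); print(v,c)
    m=tongs_mask(p,v); f=p["frame"].copy(); cs,_=cv2.findContours(m.astype(np.uint8),0,1); cv2.drawContours(f,cs,-1,(0,0,255),1); cv2.imwrite("pics/w2.png",f)
q=ctrl.snapshot("top")
d=ctrl.outline_of("cube",q)
for e in d[:1]: print(e["confidence"],e["centre"],e["pixels"].sum(),fit(cube_mask,[(q,e["pixels"])],[.592,-.26,.56]))
E
```

```text
time_s: 3.25
tool_pos: [0.5404, 0.2632, 0.363]
eef_rot: [0.0, -0.138, 0.99, 0.001]
wrist_force: [0.7, -0.3, 0.6]
gripper_width: 0.0856
finger_force: 0.0
3.25 [0.54039341 0.26317439 0.36301154] [ 3.79360511e-04 -1.38378551e-01  9.90379112e-01  6.68771636e-04]
0.78 [317.0, 270.6]
[0.54230532 0.26134858 0.28698852] 0.21947970986366272
0.57 [454.3, 191.6] 982 (array([ 0.5960661 , -0.25382848,  0.55351231]), np.float64(0.019166085869073868))
```

View pics/w2.png

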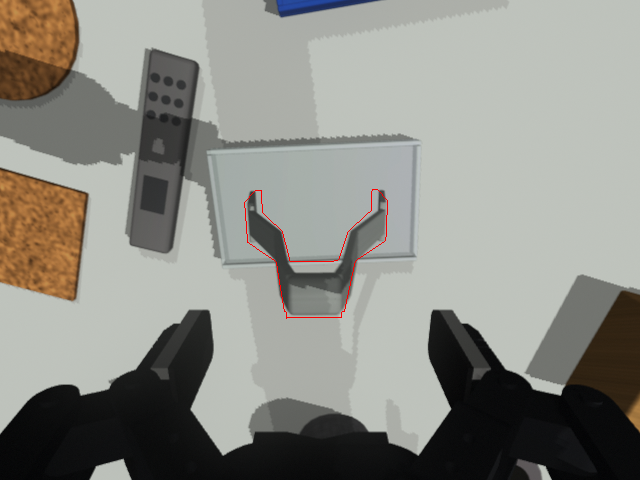

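The fit puts the tongs at (0.542, 0.261) with yaw about 0.28. The picture agrees: their head at (315,292) sits between the fingers. I go down and squeeze lightly.

```bash
python3 -m crank '[{"xyz":[0,0,-0.08],"dr":[0,0,0.01],"hand":1},{"xyz":[0,0,-0.16],"dr":[0,0,0.01],"hand":1},{"xyz":[0,0,-0.22],"dr":[0,0,0.01],"hand":1},{"xyz":[0,0,-0.255],"dr":[0,0,0.01],"hand":1},{"xyz":[0,0,-0.255],"dr":[0,0,0.01],"hand":1},{"xyz":[0,0,-0.255],"dr":[0,0,0.01],"hand":0.7},{"xyz":[0,0,-0.255],"dr":[0,0,0.01],"hand":0.6},{"xyz":[0,0,-0.255],"dr":[0,0,0.01],"hand":0.55},{"xyz":[0,0,-0.255],"dr":[0,0,0.01],"hand":0.5},{"xyz":[0,0,-0.255],"dr":[0,0,0.01],"hand":0.5},{"xyz":[0,0,-0.255],"dr":[0,0,0.01],"hand":0.5}]' 25
```

```text
time_s: 4.55
tool_pos: [0.5413, 0.2633, 0.2889]
eef_rot: [0.002, -0.142, 0.99, 0.001]
wrist_force: [-0.5, -0.7, 8.8]
gripper_width: 0.0428
finger_force: 16.6
```

```bash
python3 -m crank '[{"xyz":[0,0,0.05],"dr":[0,0,0],"hand":0.5},{"xyz":[0,0,0.12],"dr":[0,0,0],"hand":0.5},{"xyz":[0,0,0.2],"dr":[0,0,0],"hand":0.5},{"xyz":[0,0,0.3],"dr":[0,0,0],"hand":0.5},{"xyz":[0,0,0.4],"dr":[0,0,0],"hand":0.5},{"xyz":[0,0,0.45],"dr":[0,0,0],"hand":0.5},{"xyz":[0.05,-0.1,0.45],"dr":[0,0,0.05],"hand":0.5},{"xyz":[0.1,-0.2,0.45],"dr":[0,0,0.1],"hand":0.5},{"xyz":[0.1,-0.3,0.45],"dr":[0,0,0.15],"hand":0.5},{"xyz":[0.1,-0.42,0.45],"dr":[0,0,0.2],"hand":0.5},{"xyz":[0.1,-0.55,0.45],"dr":[0,0,0.25],"hand":0.5},{"xyz":[0.1,-0.7,0.45],"dr":[0,0,0.3],"hand":0.5},{"xyz":[0.1,-0.8,0.45],"dr":[0,0,0.35],"hand":0.5},{"xyz":[0.1,-0.9,0.45],"dr":[0,0,0.36],"hand":0.5},{"xyz":[0.1,-0.9,0.45],"dr":[0,0,0.36],"hand":0.5},{"xyz":[0.1,-0.9,0.45],"dr":[0,0,0.36],"hand":0.5}]'
python3 - <<'E'
from h import *
s=ctrl.get_state(); print(s["time_s"],s["tool_pos"],s["eef_rot"])
p=ctrl.snapshot("wrist"); q=ctrl.snapshot("scene")
c=cv2.resize(q["frame"][140:400,140:500],None,fx=1.1,fy=1.1)
out=np.zeros((480,640+396,3),np.uint8); out[:,:640]=p["frame"]; out[:286,640:]=c
cv2.imwrite("pics/w3.png",cv2.resize(out,(800,370)))
t=ctrl.snapshot("top")
for n,im in(("wrist",p),("top",t)):
    for d in ctrl.outline_of("cube",im)[:1]: print(n,d["confidence"],d["centre"],d["pixels"].sum(),fit(cube_mask,[(im,d["pixels"])],[.594,-.257,.56]))
E
```

```text
time_s: 6.15
tool_pos: [0.5698, -0.0081, 0.4218]
eef_rot: [0.0, -0.279, 0.96, 0.0]
wrist_force: [0.4, 0.9, -1.9]
gripper_width: 0.0428
finger_force: 4.9
6.15 [ 0.56977692 -0.00812401  0.4217574 ] [ 1.82248708e-04 -2.79439438e-01  9.60163298e-01  8.86008241e-05]
wrist 0.69 [57.8, 70.6] 8742 (array([ 0.59413586, -0.25339259,  0.54780601]), np.float64(0.019359420984983444))
top 0.69 [454.0, 192.7] 1043 (array([ 0.59616548, -0.25316537,  0.55152373]), np.float64(0.006134707946330309))
```

View pics/w3.png

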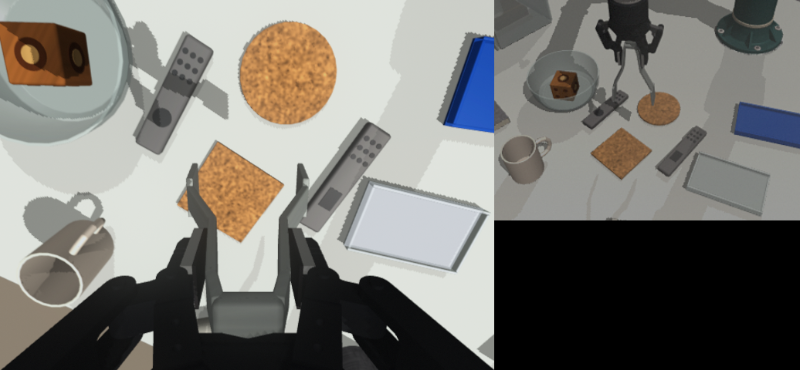

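The wrist picture shows the tongs centred between the fingers, with the jaws at about (245,185) in the shrunken view. The cube is in the bowl at the top left. The two fits agree on (0.595, -0.253) with yaw 0.55. Next I move over the bowl.

```bash
python3 -m crank '[{"xyz":[0.02,-0.1,0],"dr":[0,0,-0.02],"hand":0.5},{"xyz":[0.04,-0.22,0],"dr":[0,0,-0.02],"hand":0.5},{"xyz":[0.06,-0.36,0],"dr":[0,0,-0.02],"hand":0.5},{"xyz":[0.084,-0.5,0],"dr":[0,0,-0.02],"hand":0.5},{"xyz":[0.084,-0.64,0],"dr":[0,0,-0.02],"hand":0.5},{"xyz":[0.084,-0.74,0],"dr":[0,0,-0.02],"hand":0.5},{"xyz":[0.084,-0.8,0],"dr":[0,0,-0.02],"hand":0.5},{"xyz":[0.084,-0.817,0],"dr":[0,0,-0.02],"hand":0.5},{"xyz":[0.084,-0.817,0],"dr":[0,0,-0.02],"hand":0.5},{"xyz":[0.084,-0.817,0],"dr":[0,0,-0.02],"hand":0.5},{"xyz":[0.084,-0.817,0],"dr":[0,0,-0.02],"hand":0.5}]'
python3 - <<'E'
from h import *
s=ctrl.get_state(); print(s["time_s"],s["tool_pos"],s["eef_rot"])
p=ctrl.snapshot("wrist"); q=ctrl.snapshot("scene")
f=p["frame"].copy()
for v,c,z in(((.595,-.2533,.55),(0,0,255),.006),):
    cs,_=cv2.findContours(cube_mask(p,v,z).astype(np.uint8),0,1); cv2.drawContours(f,cs,-1,c,1)
out=np.zeros((480,960,3),np.uint8); out[:,:640]=f; out[:,640:]=cv2.resize(q["frame"][100:340,140:300],None,fx=2,fy=2)
cv2.imwrite("pics/w4.png",cv2.resize(out,(800,400)))
for d in ctrl.outline_of("bowl",q)[:1]: print(d["confidence"],d["centre"])
for d in ctrl.landmark_of("bowl",p)[:1]: print(d["confidence"],ray(p,d["centre"],0))
for d in ctrl.outline_of("cube",p)[:1]: print(d["confidence"],d["pixels"].sum(),fit(cube_mask,[(p,d["pixels"])],[.595,-.2533,.55]))
E
```

```text
time_s: 7.5
tool_pos: [0.5959, -0.2499, 0.4212]
eef_rot: [0.0, -0.275, 0.962, 0.001]
wrist_force: [0.1, 0.9, -1.5]
gripper_width: 0.0423
finger_force: 4.9
7.5 [ 0.59585802 -0.24993969  0.42123986] [ 2.55171932e-04 -2.74770792e-01  9.61509497e-01  6.58295161e-04]
0.69 [221.8, 221.4]
```

View pics/w4.png

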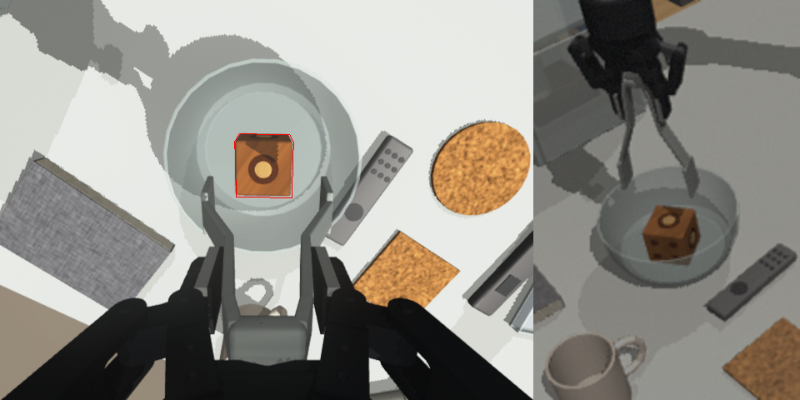

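The red outline matches the cube, and the jaws straddle it at (208,185) and (327,185). I check the tongs' fore-aft offset in the hand before descending.

```bash
python3 - <<'E'
from h import *
p=ctrl.snapshot("wrist"); s=ctrl.get_state(); w,x,y,z=s["eef_rot"]; M=R.from_quat([x,y,z,w]).as_matrix(); t=np.array(s["tool_pos"])
for X in [(a,b,c) for c in(.285,.240) for b in(.045,-.045) for a in(-.016,.016)]: print(X,np.round(proj(p,t+M@np.array(X))))
for X in [(a,b,.114) for b in(.013,-.013) for a in(-.01,.01)]: print(X,np.round(proj(p,t+M@np.array(X))))
f=p["frame"][180:470,220:430]; cv2.imwrite("pics/w5.png",cv2.resize(f,None,fx=2,fy=2))
E
```

```text
(-0.016, 0.045, 0.285) [382. 252.]
(0.016, 0.045, 0.285) [385. 209.]
(-0.016, -0.045, 0.285) [256. 252.]
(0.016, -0.045, 0.285) [254. 209.]
(-0.016, 0.045, 0.24) [394. 279.]
(0.016, 0.045, 0.24) [397. 228.]
(-0.016, -0.045, 0.24) [245. 279.]
(0.016, -0.045, 0.24) [241. 228.]
(-0.01, 0.013, 0.114) [364. 449.]
(0.01, 0.013, 0.114) [367. 391.]
(-0.01, -0.013, 0.114) [272. 449.]
(0.01, -0.013, 0.114) [269. 391.]
```

View pics/w5.png

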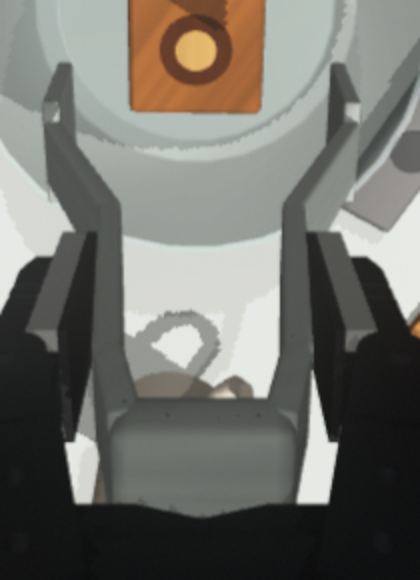

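```bash
python3 -m crank '[{"xyz":[-0.003,-0.011,-0.03],"dr":[0,0,0],"hand":0.5},{"xyz":[-0.003,-0.011,-0.1],"dr":[0,0,0],"hand":0.5},{"xyz":[-0.003,-0.011,-0.17],"dr":[0,0,0],"hand":0.5},{"xyz":[-0.003,-0.011,-0.24],"dr":[0,0,0],"hand":0.5},{"xyz":[-0.003,-0.011,-0.3],"dr":[0,0,0],"hand":0.5},{"xyz":[-0.003,-0.011,-0.36],"dr":[0,0,0],"hand":0.5},{"xyz":[-0.003,-0.011,-0.385],"dr":[0,0,0],"hand":0.5},{"xyz":[-0.003,-0.011,-0.4],"dr":[0,0,0],"hand":0.5},{"xyz":[-0.003,-0.011,-0.4],"dr":[0,0,0],"hand":0.5},{"xyz":[-0.003,-0.011,-0.4],"dr":[0,0,0],"hand":0.5}]'
```

```text
time_s: 8.8
tool_pos: [0.5948, -0.256, 0.3019]
eef_rot: [0.001, -0.273, 0.962, -0.0]
wrist_force: [0.4, -0.2, -1.3]
gripper_width: 0.0429
finger_force: 4.9
```

```bash
python3 - <<'E'
from h import *
p=ctrl.snapshot("wrist"); s=ctrl.get_state(); print(s["tool_pos"],s["wrist_force"],s["gripper_width"])
q=ctrl.snapshot("scene")
out=np.zeros((480,960,3),np.uint8); out[:,:640]=p["frame"]; out[:,640:]=cv2.resize(q["frame"][160:320,170:277],(320,480))
cv2.imwrite("pics/w6.png",cv2.resize(out,(800,400)))
E
```

```text
[ 0.59482022 -0.25599278  0.30209194] [ 0.38155264  0.34713009 -0.75217931] 0.042770214386984515
```

View pics/w6.png

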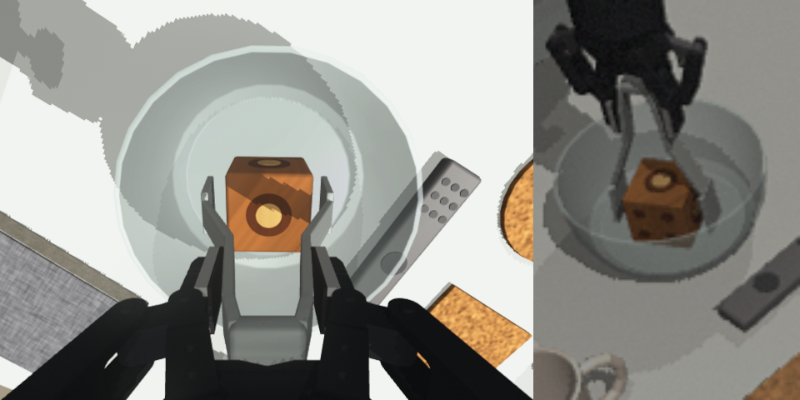

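The jaws are around the cube, at (207,200) and (326,200) with the cube between them, touching neither it nor the bowl. Now I squeeze.

```bash
python3 -m crank '[{"xyz":[0,0.008,0],"dr":[0,0,0],"hand":0.5},{"xyz":[0,0.008,0],"dr":[0,0,0],"hand":0.47},{"xyz":[0,0.008,0],"dr":[0,0,0],"hand":0.44},{"xyz":[0,0.008,0],"dr":[0,0,0],"hand":0.42},{"xyz":[0,0.008,0],"dr":[0,0,0],"hand":0.4},{"xyz":[0,0.008,0],"dr":[0,0,0],"hand":0.37},{"xyz":[0,0.008,0],"dr":[0,0,0],"hand":0.33},{"xyz":[0,0.008,0],"dr":[0,0,0],"hand":0.25},{"xyz":[0,0.008,0],"dr":[0,0,0],"hand":0.25},{"xyz":[0,0.008,0],"dr":[0,0,0],"hand":0.25}]' 35
```

```text
time_s: 9.9
tool_pos: [0.5947, -0.2537, 0.3016]
eef_rot: [0.0, -0.273, 0.962, -0.0]
wrist_force: [0.2, -0.7, 1.9]
gripper_width: 0.0338
finger_force: 35.4
```

```bash
python3 -m crank '[{"xyz":[0,0,0.01],"dr":[0,0,0],"hand":0.25},{"xyz":[0,0,0.03],"dr":[0,0,0],"hand":0.25},{"xyz":[0,0,0.06],"dr":[0,0,0],"hand":0.25},{"xyz":[0,0,0.1],"dr":[0,0,0],"hand":0.25},{"xyz":[0,0,0.15],"dr":[0,0,0],"hand":0.25},{"xyz":[0,0,0.2],"dr":[0,0,0],"hand":0.25},{"xyz":[0,0,0.25],"dr":[0,0,0],"hand":0.25},{"xyz":[0,0,0.3],"dr":[0,0,0],"hand":0.25},{"xyz":[0,0,0.34],"dr":[0,0,0],"hand":0.25},{"xyz":[0,0,0.37],"dr":[0,0,0],"hand":0.25},{"xyz":[0,0,0.38],"dr":[0,0,0],"hand":0.25},{"xyz":[0,0,0.38],"dr":[0,0,0],"hand":0.25}]'
python3 - <<'E'
from h import *
p=ctrl.snapshot("wrist"); t=ctrl.snapshot("top"); q=ctrl.snapshot("scene")
out=np.zeros((480,960,3),np.uint8); out[:,:640]=p["frame"]; out[:,640:]=cv2.resize(q["frame"][100:290,170:297],(320,480))
cv2.imwrite("pics/w7.png",cv2.resize(out,(800,400)))
for n,im in(("top",t),("scene",q)):
    for d in ctrl.landmark_of("round_coaster",im)[:1]: print(n,d["confidence"],ray(im,d["centre"],0)[:2])
    for d in ctrl.outline_of("round_coaster",im)[:1]:
        m=d["pixels"].astype(np.uint8); c=max(cv2.findContours(m,0,1)[0],key=cv2.contourArea)[:,0]
        w=np.array([ray(im,u,.006)[:2] for u in c]); (x,y),r=cv2.minEnclosingCircle(w.astype(np.float32)); print(n,d["confidence"],x,y,r)
E
```

```text
time_s: 11.1
tool_pos: [0.5944, -0.2534, 0.4156]
eef_rot: [0.0, -0.273, 0.962, -0.0]
wrist_force: [0.3, 0.1, -1.3]
gripper_width: 0.0339
finger_force: 35.0
top 0.76 [ 0.45827034 -0.00953592]
top 0.84 0.4671374261379242 -0.01431923359632492 0.06011642888188362
scene 0.88 [ 0.45976832 -0.02622812]
scene 0.91 0.46476972103118896 -0.016950266435742378 0.06164240837097168
```

View pics/w7.png

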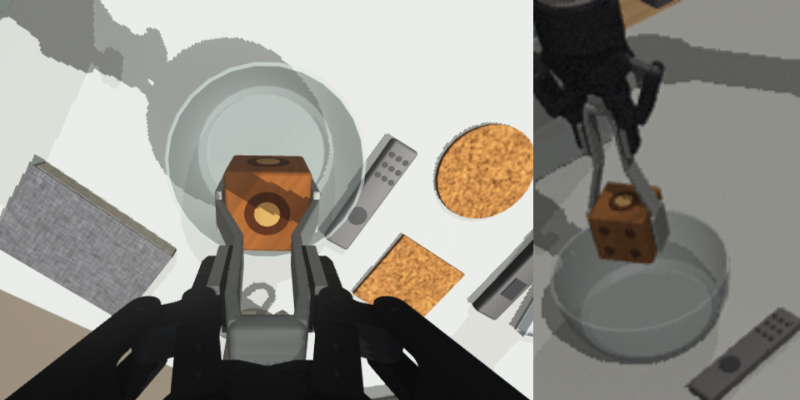

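The cube hangs level between the jaws at (267,205), clear of the bowl, which has not moved. The round coaster is at (0.466, -0.0155), and I carry the cube there.

```bash
python3 -m crank '[{"xyz":[-0.01,0.02,0],"dr":[0,0,0],"hand":0.25},{"xyz":[-0.03,0.06,0],"dr":[0,0,0],"hand":0.25},{"xyz":[-0.065,0.12,0],"dr":[0,0,0],"hand":0.25},{"xyz":[-0.11,0.2,0],"dr":[0,0,0],"hand":0.25},{"xyz":[-0.16,0.3,0],"dr":[0,0,0],"hand":0.25},{"xyz":[-0.215,0.4,0],"dr":[0,0,0],"hand":0.25},{"xyz":[-0.27,0.5,0],"dr":[0,0,0],"hand":0.25},{"xyz":[-0.32,0.59,0],"dr":[0,0,0],"hand":0.25},{"xyz":[-0.36,0.67,0],"dr":[0,0,0],"hand":0.25},{"xyz":[-0.395,0.73,0],"dr":[0,0,0],"hand":0.25},{"xyz":[-0.415,0.77,0],"dr":[0,0,0],"hand":0.25},{"xyz":[-0.428,0.793,0],"dr":[0,0,0],"hand":0.25},{"xyz":[-0.428,0.793,0],"dr":[0,0,0],"hand":0.25},{"xyz":[-0.428,0.793,0],"dr":[0,0,0],"hand":0.25},{"xyz":[-0.428,0.793,0],"dr":[0,0,0],"hand":0.25}]'
python3 - <<'E'
from h import *
p=ctrl.snapshot("wrist"); t=ctrl.snapshot("top"); q=ctrl.snapshot("scene")
s=ctrl.get_state(); z0=.006+s["tool_pos"][2]-.3016; print(s["tool_pos"],z0)
for n,im in(("wrist",p),("top",t),("scene",q)):
    for d in ctrl.outline_of("cube",im)[:1]: print(n,d["confidence"],d["pixels"].sum(),fit(lambda a,v:cube_mask(a,v,z0),[(im,d["pixels"])],[.466,-.0155,.55]))
    for d in ctrl.outline_of("round_coaster",im)[:1]:
        m=d["pixels"].astype(np.uint8); c=max(cv2.findContours(m,0,1)[0],key=cv2.contourArea)[:,0]
        w=np.array([ray(im,u,.006)[:2] for u in c]); (x,y),r=cv2.minEnclosingCircle(w.astype(np.float32)); print(n,d["confidence"],x,y,r)
E
```

```text
time_s: 12.95
tool_pos: [0.4666, -0.0165, 0.4152]
eef_rot: [0.0, -0.272, 0.962, -0.0]
wrist_force: [-0.5, -0.2, -2.2]
gripper_width: 0.0338
finger_force: 35.1
[ 0.46638318 -0.01619119  0.41515302] 0.1195530239369651
wrist 0.98 9904 (array([ 0.46531499, -0.01673859,  0.53349834]), np.float64(0.18144172430038452))
wrist 0.68 0.4638010263442993 -0.015168685466051102 0.06019459664821625
top 0.73 0.4293319284915924 0.022059952840209007 0.023924145847558975
scene 0.7 1077 (array([ 0.46540879, -0.0197108 ,  0.68906651]), np.float64(0.03971750661730766))
scene 0.69 0.4639216661453247 -0.016428101807832718 0.06211857125163078
```

```bash
python3 -m crank '[{"xyz":[-0.005,0.003,-0.02],"dr":[0,0,0],"hand":0.25},{"xyz":[-0.005,0.003,-0.06],"dr":[0,0,0],"hand":0.25},{"xyz":[-0.005,0.003,-0.11],"dr":[0,0,0],"hand":0.25},{"xyz":[-0.005,0.003,-0.17],"dr":[0,0,0],"hand":0.25},{"xyz":[-0.005,0.003,-0.23],"dr":[0,0,0],"hand":0.25},{"xyz":[-0.005,0.003,-0.28],"dr":[0,0,0],"hand":0.25},{"xyz":[-0.005,0.003,-0.32],"dr":[0,0,0],"hand":0.25},{"xyz":[-0.005,0.003,-0.345],"dr":[0,0,0],"hand":0.25},{"xyz":[-0.005,0.003,-0.36],"dr":[0,0,0],"hand":0.25},{"xyz":[-0.005,0.003,-0.368],"dr":[0,0,0],"hand":0.25},{"xyz":[-0.005,0.003,-0.374],"dr":[0,0,0],"hand":0.25},{"xyz":[-0.005,0.003,-0.376],"dr":[0,0,0],"hand":0.25},{"xyz":[-0.005,0.003,-0.376],"dr":[0,0,0],"hand":0.25},{"xyz":[-0.005,0.003,-0.376],"dr":[0,0,0],"hand":0.25}]'
```

```text
time_s: 14.8
tool_pos: [0.4647, -0.0146, 0.3027]
eef_rot: [0.0, -0.273, 0.962, -0.0]
wrist_force: [-1.3, 0.3, -1.9]
gripper_width: 0.0336
finger_force: 35.1
```

```bash
python3 -m crank '[{"xyz":[0,0,-0.003],"dr":[0,0,0],"hand":0.25},{"xyz":[0,0,-0.006],"dr":[0,0,0],"hand":0.25},{"xyz":[0,0,-0.006],"dr":[0,0,0],"hand":0.25}]'
```

```text
time_s: 15.1
tool_pos: [0.4649, -0.0144, 0.3015]
eef_rot: [0.0, -0.273, 0.962, -0.0]
wrist_force: [-2.0, 1.4, 7.2]
gripper_width: 0.0338
finger_force: 36.4
```

```bash
python3 -m crank '[{"xyz":[0,0,0.002],"dr":[0,0,0],"hand":0.36},{"xyz":[0,0,0.002],"dr":[0,0,0],"hand":0.39},{"xyz":[0,0,0.002],"dr":[0,0,0],"hand":0.41},{"xyz":[0,0,0.002],"dr":[0,0,0],"hand":0.43},{"xyz":[0,0,0.002],"dr":[0,0,0],"hand":0.46},{"xyz":[0,0,0.002],"dr":[0,0,0],"hand":0.49},{"xyz":[0,0,0.002],"dr":[0,0,0],"hand":0.5},{"xyz":[0,0,0.002],"dr":[0,0,0],"hand":0.5},{"xyz":[0,0,0.002],"dr":[0,0,0],"hand":0.5}]' 25
python3 - <<'E'
from h import *
p=ctrl.snapshot("wrist"); t=ctrl.snapshot("scene")
for n,im in(("wrist",p),("scene",t)):
    for d in ctrl.outline_of("cube",im)[:1]: print(n,d["confidence"],d["pixels"].sum(),fit(cube_mask,[(im,d["pixels"])],[.465,-.0155,.55]))
cv2.imwrite("pics/w8.png",np.hstack([cv2.resize(p["frame"],(480,360)),cv2.resize(t["frame"][160:320,270:412],(320,360))]))
E
```

```text
time_s: 16.0
tool_pos: [0.4645, -0.0146, 0.3012]
eef_rot: [0.0, -0.273, 0.962, -0.0]
wrist_force: [-0.1, 0.2, -1.6]
gripper_width: 0.0425
finger_force: 4.9
wrist 0.63 11151 (array([ 0.46321556, -0.01447521,  0.55130687]), np.float64(0.0579671747982502))
scene 0.59 903 (array([ 0.4610436 , -0.01727791,  0.61800733]), np.float64(0.043022844940423965))
```

View pics/w8.png

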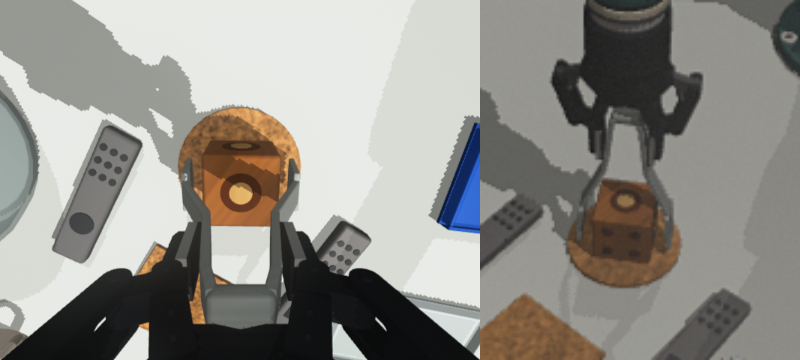

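The cube sits flat in the middle of the round coaster, at about (240,185) in the wrist view, and the jaws are clear of it. I lift the tongs and go back over the tray.

```bash
python3 -m crank '[{"xyz":[0,0,0.02],"dr":[0,0,0],"hand":0.5},{"xyz":[0,0,0.07],"dr":[0,0,0],"hand":0.5},{"xyz":[0,0,0.15],"dr":[0,0,0],"hand":0.5},{"xyz":[0,0,0.24],"dr":[0,0,0],"hand":0.5},{"xyz":[0,0,0.33],"dr":[0,0,0],"hand":0.5},{"xyz":[0,0,0.38],"dr":[0,0,0],"hand":0.5},{"xyz":[0.02,0.06,0.38],"dr":[0,0,-0.02],"hand":0.5},{"xyz":[0.05,0.15,0.38],"dr":[0,0,-0.06],"hand":0.5},{"xyz":[0.08,0.27,0.38],"dr":[0,0,-0.11],"hand":0.5},{"xyz":[0.12,0.4,0.38],"dr":[0,0,-0.16],"hand":0.5},{"xyz":[0.16,0.53,0.38],"dr":[0,0,-0.21],"hand":0.5},{"xyz":[0.19,0.65,0.38],"dr":[0,0,-0.26],"hand":0.5},{"xyz":[0.22,0.76,0.38],"dr":[0,0,-0.3],"hand":0.5},{"xyz":[0.24,0.84,0.38],"dr":[0,0,-0.33],"hand":0.5},{"xyz":[0.255,0.9,0.38],"dr":[0,0,-0.341],"hand":0.5},{"xyz":[0.255,0.925,0.38],"dr":[0,0,-0.341],"hand":0.5},{"xyz":[0.255,0.925,0.38],"dr":[0,0,-0.341],"hand":0.5},{"xyz":[0.255,0.925,0.38],"dr":[0,0,-0.341],"hand":0.5}]'
```

```text
time_s: 18.0
tool_pos: [0.5407, 0.2616, 0.4151]
eef_rot: [-0.0, -0.142, 0.99, -0.001]
wrist_force: [0.7, 0.3, -1.3]
gripper_width: 0.0428
finger_force: 4.9
```

```bash
python3 -m crank '[{"xyz":[0,0.003,-0.03],"dr":[0,0,0],"hand":0.5},{"xyz":[0,0.003,-0.1],"dr":[0,0,0],"hand":0.5},{"xyz":[0,0.003,-0.18],"dr":[0,0,0],"hand":0.5},{"xyz":[0,0.003,-0.26],"dr":[0,0,0],"hand":0.5},{"xyz":[0,0.003,-0.32],"dr":[0,0,0],"hand":0.5},{"xyz":[0,0.003,-0.37],"dr":[0,0,0],"hand":0.5},{"xyz":[0,0.003,-0.395],"dr":[0,0,0],"hand":0.5},{"xyz":[0,0.003,-0.405],"dr":[0,0,0],"hand":0.5},{"xyz":[0,0.003,-0.41],"dr":[0,0,0],"hand":0.5},{"xyz":[0,0.003,-0.41],"dr":[0,0,0],"hand":0.5},{"xyz":[0,0.003,-0.41],"dr":[0,0,0],"hand":0.5}]'
```

```text
time_s: 19.1
tool_pos: [0.5413, 0.264, 0.293]
eef_rot: [0.001, -0.142, 0.99, 0.0]
wrist_force: [0.4, 0.5, -0.7]
gripper_width: 0.0425
finger_force: 4.9
```

```bash
python3 -m crank '[{"xyz":[0,0,-0.005],"dr":[0,0,0],"hand":0.5},{"xyz":[0,0,-0.01],"dr":[0,0,0],"hand":0.5},{"xyz":[0,0,-0.012],"dr":[0,0,0],"hand":0.5},{"xyz":[0,0,-0.012],"dr":[0,0,0],"hand":0.5}]'
python3 - <<'E'
from h import *
p=ctrl.snapshot("wrist"); t=ctrl.snapshot("scene")
cv2.imwrite("pics/w9.png",np.hstack([cv2.resize(p["frame"],(480,360)),cv2.resize(t["frame"][230:410,340:482],(320,360))]))
E
```

```text
time_s: 19.5
tool_pos: [0.5414, 0.2639, 0.2892]
eef_rot: [0.001, -0.142, 0.99, 0.0]
wrist_force: [0.0, -0.9, 4.3]
gripper_width: 0.0429
finger_force: 5.1
```

View pics/w9.png

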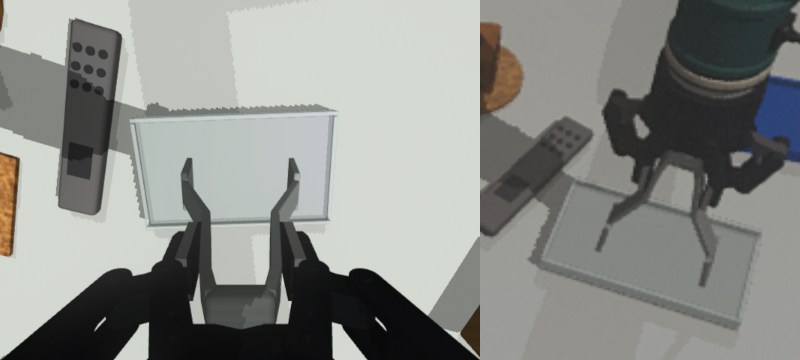

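The tongs are in contact with the floor of the clear tray, with the jaws at (187,170) and (293,170) in the wrist view and within the walls. Now I let go slowly and rise.

```bash
python3 -m crank '[{"xyz":[0,0,0],"dr":[0,0,0],"hand":0.52},{"xyz":[0,0,0],"dr":[0,0,0],"hand":0.54},{"xyz":[0,0,0],"dr":[0,0,0],"hand":0.56},{"xyz":[0,0,0],"dr":[0,0,0],"hand":0.58},{"xyz":[0,0,0],"dr":[0,0,0],"hand":0.6},{"xyz":[0,0,0],"dr":[0,0,0],"hand":0.63},{"xyz":[0,0,0],"dr":[0,0,0],"hand":0.7},{"xyz":[0,0,0],"dr":[0,0,0],"hand":0.8},{"xyz":[0,0,0],"dr":[0,0,0],"hand":1},{"xyz":[0,0,0],"dr":[0,0,0],"hand":1},{"xyz":[0,0,0],"dr":[0,0,0],"hand":1},{"xyz":[0,0,0],"dr":[0,0,0],"hand":1},{"xyz":[0,0,0.05],"dr":[0,0,0],"hand":1},{"xyz":[0,0,0.13],"dr":[0,0,0],"hand":1},{"xyz":[0,0,0.25],"dr":[0,0,0],"hand":1},{"xyz":[0,0,0.36],"dr":[0,0,0],"hand":1},{"xyz":[0,0,0.45],"dr":[0,0,0],"hand":1},{"xyz":[0,0,0.45],"dr":[0,0,0],"hand":1},{"xyz":[0,0,0.45],"dr":[0,0,0],"hand":1}]'
python3 - <<'E'
from h import *
p=ctrl.snapshot("wrist"); t=ctrl.snapshot("scene")
cv2.imwrite("pics/w10.png",np.hstack([cv2.resize(p["frame"],(400,300)),cv2.resize(t["frame"][150:450,150:550],(400,300))]))
for d in ctrl.outline_of("tongs",p)[:1]: print(fit(tongs_mask,[(p,d["pixels"])],[.542,.26,.28]))
E
```

```text
time_s: 21.5
tool_pos: [0.5409, 0.2637, 0.425]
eef_rot: [0.001, -0.142, 0.99, 0.0]
wrist_force: [0.5, -0.1, -1.0]
gripper_width: 0.0852
finger_force: 0.0
(array([0.54453167, 0.25651078, 0.29496207]), np.float64(0.1886938512325287))
```

View pics/w10.png

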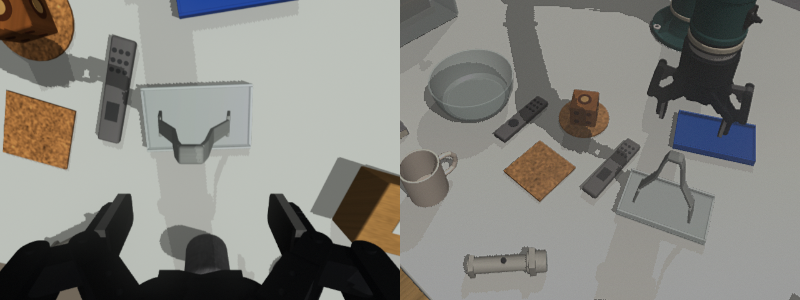

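The tongs stand upright in the clear tray at (193,130), and the cube is flat on the round coaster. The bowl and remotes are in place and the hand is clear, so I hand in.

```bash
python3 -c "
from plant import ctrl
print(ctrl.finish_job())"
```

```text
the job is handed in; nothing more can be done
None
```

The job is handed in after about 21.6 s of the 61 s allowed: the last pictures show the cube flat in the middle of the round coaster, the tongs upright in their clear tray, and the bowl and remotes where they were.

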